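# Raise a reservoir shelf and seat it on the middle rung

### The job

The reagent bottle feeds by height, so set its shelf higher: take the black grip bar on top of the rung stand's carriage, raise the carriage until its gravity pawl has gone past the middle one of the three rungs and swung level again, then lower it gently by feel until the pawl sits on the middle rung and carries the shelf, and let go. Do not drop the carriage onto the rung or force it down, keep the bottle standing on the shelf, and leave the things round the stand where they are.

Things in the scene. Friction and masses are not known exactly. Their poses are not given: they have to be found in the camera images.
- stand: Fixed grey rung stand. Origin on the worktop below the line of rungs; x points to its back (the shelf hangs out to -x), y along the rungs, z up. Base plate 168 x 150 x 12 mm (x from -118 to +50 mm); two aluminium posts at y = +-62 mm, 192 mm high. Between them a dark insert holds three round steel rungs along y, 8 mm thick, 45 mm apart in height. Only the pawl meets the rungs.
- carriage (a joint): Height of the carriage, m: 0 = down on its stop, the start, pawl below all rungs; at most 0.145. Slides freely (under 1 N friction), falls by its own weight; with pawl and bottle 0.45 to 0.65 kg. Its pawl sits on the lowest, middle, top rung at 0.032, 0.077, 0.122, plus the unreported -0.014 to 0.014. It cannot go back down past a rung that the pawl has cleared.
- grip (a point): Centre of the black grip bar on top of the carriage: 16 mm thick (stand's x), 80 mm long (y), 24 mm tall, axes as the stand's. It lies 22 mm in front of the rung line, 228 mm above the worktop with the carriage down, rises with it, and is always higher than posts and bottle. It stands on two 8 mm stems; a cross bar 8 mm thick lies 10 mm below its underside.
- pawl: Steel pawl mid-way across the carriage, hinged about y 22 mm in front of the rung line (origin there), 44 mm up at the start. Nose 8 mm thick, 28 mm long along +x; the heavy tail keeps it level. A rung met in rising swings the nose down 1 rad, freely; it swings back in 0.3 s once the carriage is 16 mm above that rung's seat. Lowered from 11 to 16 mm above a seat, it jams nose-down on the rung.
- bottle: Brown screw-cap reagent bottle, 52 mm in diameter, 94 mm tall, origin at the centre of its underside, z up; stands loose on the carriage shelf, 82 mm to the front of the rung line, inside a lip 9 mm high.
- timer: Bench timer, white, 70 x 66 x 20 mm, origin under its centre; a bystander beside the stand.
- dish: Closed petri dish, 60 mm across, 14 mm tall, origin under its centre; a bystander beside the stand.
- loose_beaker: Small glass beaker, 50 mm across, 54 mm tall, origin under its centre; a bystander beside the stand.
- rungs_nominal (a point): A point fixed to the stand, 117 mm above the worktop: the nominal top of the middle rung (lowest and top rung: 72 and 162 mm). The insert is clipped in up to 14 mm lower or higher, all three rungs together, and this is NOT reported: the true seat must be felt.
There are look-alikes about, which are no part of the job. Leave any orange look-alike of the stand alone.

How it is judged:
At the end, for the whole second after the job is handed in: The carriage is at rest at 0.060 to 0.094 m, with its pawl level (within 0.15 rad) and bearing on the middle rung with more than 2.5 N, and the bottle stands upright (within 0.1 rad) and still on the shelf (value of joint carriage between 0.06 and 0.094 m and velocity of joint carriage between -0.01 and 0.01 m/s and angle between pawl's own z axis and vertical below 0.15 rad and contact force between pawl and anything else above 2.5 N and angle between bottle's own z axis and vertical below 0.1 rad and z of bottle in the frame of grip between -0.192 and -0.178 m and linear speed of bottle below 0.02 m/s); the robot touches nothing.
It fails at once if the pawl is loaded with more than 20 N (forced down or slammed onto a rung) (contact force between pawl and anything else above 20 N).
It fails at once if the carriage falls faster than 0.1 m/s (dropped) (velocity of joint carriage below -0.1 m/s).
It fails at once if the bottle tips by more than 0.3 rad (angle between bottle's own z axis and vertical above 0.3 rad).
It fails at once if the timer, petri dish or beaker is moved by more than 25 mm (distance of any of timer, dish, loose_beaker from where it was at the start of the episode above 0.025 m).
It also fails if it takes over 42 s, if anything falls off the work surface, if the arm or the gripper's body presses on something with over 40 N, if the wrist force passes 120 N, or if a joint passes its speed limit or range.

### The arm

A 7-joint arm with a two-finger parallel gripper is mounted at the origin on a cart in front of the work surface, level with it; the furniture and walls round the work are solid. World frame = base frame: x ahead of the robot, y to its left, z up, the work surface at z = 0. Lengths are in m, angles in rad, forces in N, time in s.
With the tool pointing down it reaches from about 0.425 to 0.875 m from the base axis. Payload 8.4 kg.
Tool frame: the origin (TCP) lies at the centre of the arm's flange, where the gripper is bolted on; the fingertips stand 173 mm ahead of it and the grasp point (between the pads) lies 155 mm ahead of it; z points along the fingers, y is the line along which they close (so a half turn about z gives the same grasp; the last joint's range is limited). The gripper opens to 85 mm and grips with 20 to 120 N. Pads are 22 mm wide; open, the fingers measure 114 mm over their backs; the gripper's body (76 mm by 85 mm) begins 54 mm behind the grasp point. The pads swing forward as they close: fully open they stand 13 mm farther back than shut.
Start: joints at [-1.292, 0.333, 0.04, 1.465, -0.013, 1.343, -0.059], TCP at [0.24, 0.604, 0.405] pointing down, gripper open.
Joint ranges: [-2.58, 2.58], [-0.38, 2.09], [-1.3, 1.39], [0.25, 2.4], [-1.5, 4.64], [0.08, 2.09], [-2.65, 2.65]. Speed limits (rad/s): [2.22, 2.22, 2.79, 2.79, 3.14, 3.14, 3.14].

### API

Orientations are given as [roll, pitch, yaw] about the fixed x, y, z axes, in that order (R = Rz(yaw) Ry(pitch) Rx(roll)).
In Python, from plant import env, cams gives the robot as it stands.
- The arm moves only by the tool move_arm, never from a script. Its argument "rows" is a list of rows, each a list of 7 numbers: the turn, a rotation vector about the tool's x, y, z in units of 6 degrees (1.0 is 6 degrees), then the shift along the tool's x, y, z in units of 25 mm (1.0 is 25 mm), then the finger opening in mm, from 0 to 85.4. In form: [[wx, wy, wz, tx, ty, tz, fingers], ...]. A call has exactly 8 rows; each row shifts and turns the commanded pose from where the row before left it, along the tool's axes as they then stand; what a row does not reach is not made up. A row lasts 1/8 s, in which the tool goes at most 62.5 mm and 10.7 degrees, less where a joint would pass 70% of its speed; a pose out of reach is approached as far as the arm can. A call is refused whole if a number of a shift passes 1 or a number of a turn 1, either way. A call with a gripper value outside its range is refused whole. The fingers move at their own pace and stop on an object; "squeeze" is the grip in N (left out, the last holds). Time passes only in rows, so rows that do not move let the fingers close, or fill a call up. It gives the time, the measured TCP pose, the force, the opening and the grip force at its end, in the units of the state.
- env.read_state(): the state, without advancing time (a new reading comes with each control period).
- cams.camera(name): name is "scene" or "top"; returns a dict with "image" (480x640x3 uint8, red, green, blue), "fx", "fy", "cx", "cy" (pixels), "dist_coeffs" ([k1, k2, p1, p2, k3] as OpenCV has them; the pictures are not rectified), "position" and "attitude" of the camera in the world. Camera axes: x right, y down, z forward; pixel columns grow to the right and rows downward; lengths in m; the calibration is good to about 2 mm. A picture is of the moment at which its call begins. There is no depth.
- env.sign_off(): hands the job in; it is judged then, once.
The state is a dict: "t": time; "qpos": joint angles; "qd": joint speeds; "effort": joint torques, N m; "eef_pos": TCP position; "tcp_rot": TCP orientation; "force": force on the tool from outside, world axes, zero at the start; "wrist_torque": the same for the moment, N m; "grip_width": finger opening in m; "finger_force": force on a finger pad.
Only numpy, scipy, OpenCV 4.12 (cv2) and the standard library are available. Lean on these libraries where they do the work, as an engineer would, in place of code of your own. Each camera call takes 0.05 s, during which the arm holds its last target. There are 200 camera calls.

## Working session

There is one attempt and no reset: what is moved stays moved. The work goes in short steps, Python scripts to look and compute and a tool call to move; the robot and the scene stay as the last step left them, time stands still between calls to the robot, and variables do not carry over. Pictures are saved under pics/ and viewed, at most 10 in all, crops included, and the job is handed in when it is done.

Besides the shell and the picture viewer there is one more tool, called as a command line: name --pt "numbers of a row" for each row, then --argument value for the rest. move_arm: Moves the arm, as the interface text tells. Its arguments: {"type":"object","properties":{"rows":{"type":"array"},"squeeze":{"type":"number"}},"required":["rows"]}

```bash
mkdir -p pics; cat > h.py <<'E'
from plant import env, cams
import numpy as np, cv2
def get(n):
    c=cams.camera(n); return c
def K(c): return np.array([[c["fx"],0,c["cx"]],[0,c["fy"],c["cy"]],[0,0,1.]])
E
python3 - <<'E'
from h import *
for n in ("scene","top"):
    c=get(n); cv2.imwrite(f"pics/{n}0.png",c["image"][:,:,::-1])
    print({k:v for k,v in c.items() if k!="image"})
s=env.read_state(); print(s)
E
```

```text
{'fx': 619.5617711332607, 'fy': 619.5617711332607, 'cx': 318.8306792851885, 'cy': 242.3461243707875, 'dist_coeffs': array([-0.15435189,  0.        ,  0.        ,  0.        ,  0.        ]), 'position': array([-0.10117126, -0.54622204,  0.9667058 ]), 'attitude': array([-2.36043516, -0.01157532, -0.82058938])}
{'fx': 608.0030651832475, 'fy': 608.0030651832475, 'cx': 315.0020586163898, 'cy': 233.44922783751932, 'dist_coeffs': array([0.04950345, 0.        , 0.        , 0.        , 0.        ]), 'position': array([ 0.45347207, -0.0086818 ,  1.36708078]), 'attitude': array([-3.07677712, -0.00586523, -1.59265854])}
{'t': 0.1, 'qpos': array([-1.29218987,  0.33387171,  0.0398863 ,  1.46615534, -0.01339254,
        1.34332789, -0.05849073]), 'qd': array([ 0.00057403, -0.0017577 , -0.00063024, -0.00314776,  0.00021651,
        0.00039987,  0.0013683 ]), 'effort': array([ 4.22175552e-03, -6.60019898e+01,  1.37030136e+00, -4.06476760e+01,
        1.69869186e-02,  8.91754084e-03,  1.57455548e-05]), 'eef_pos': array([0.23973266, 0.60401271, 0.40390332]), 'tcp_rot': array([-3.14010055e+00,  1.12196684e-04,  2.76376971e+00]), 'force': array([-0.32818754,  0.82432846,  0.87190046]), 'wrist_torque': array([-0.00715243, -0.02615711, -0.05832358]), 'finger_force': 0.0, 'grip_width': 0.0853672836776326}
```

View pics/scene0.png

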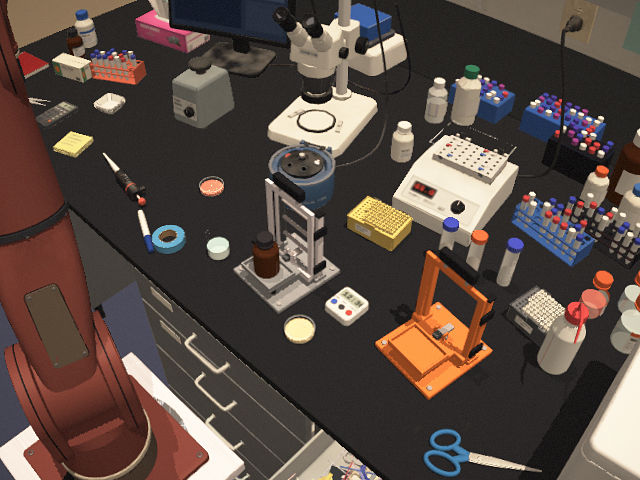

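View pics/top0.png

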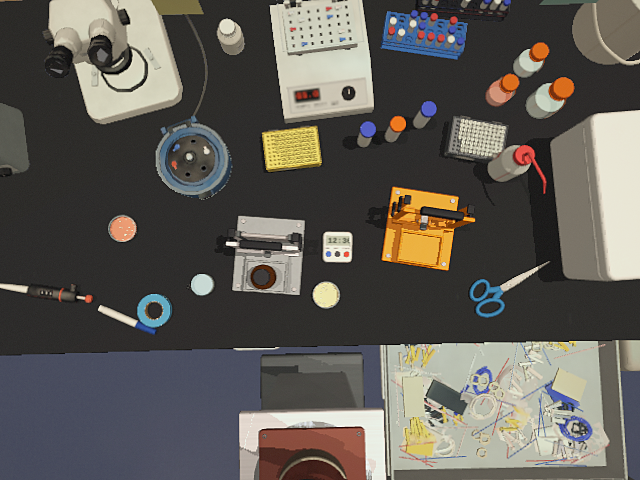

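Possible targets: the grey stand's bar (top about 262,245; scene 288,187), and the orange look-alike's bar (top 447,213; scene 457,264). I choose the grey one with the bottle, and check it in one close crop.

```bash
python3 - <<'E'
import cv2,numpy as np
a=cv2.imread("pics/top0.png")[205:305,215:320]; b=cv2.imread("pics/scene0.png")[165:265,225:345]
a=cv2.resize(a,None,fx=3.7,fy=5.8*3.7/5.8,interpolation=cv2.INTER_CUBIC);b=cv2.resize(b,None,fx=3.33,fy=3.7,interpolation=cv2.INTER_CUBIC)
cv2.imwrite("pics/crop0.png",np.hstack([a,b]));print(a.shape,b.shape)
E
```

```text
(370, 388, 3) (370, 400, 3)
```

View pics/crop0.png

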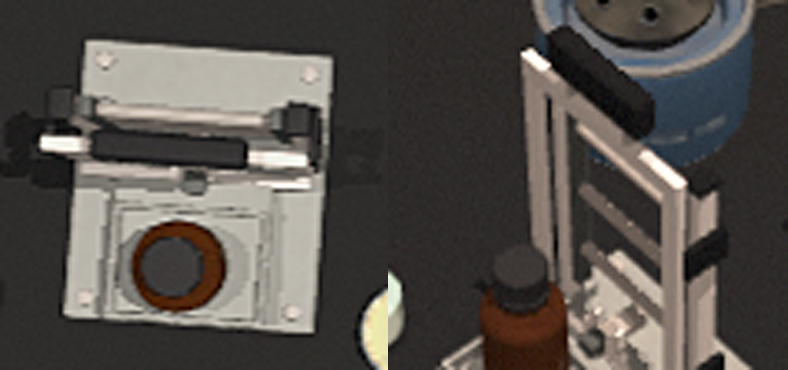

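The crop shows the grey stand with the bottle on its shelf. In it, the base corners are (85,40), (333,55), (315,332), (63,318) and the bar top is centred near (169,148).

```bash
cat >> h.py <<'E'
from scipy.spatial.transform import Rotation as Rn
def ray(c,uv):
    p=cv2.undistortPoints(np.float64(uv).reshape(-1,1,2),K(c),c["dist_coeffs"])[:,0]
    d=np.c_[p,np.ones(len(p))]@Rn.from_euler("xyz",c["attitude"]).as_matrix().T
    return c["position"],d
def onz(c,uv,z):
    o,d=ray(c,uv); return o+d*((z-o[2])/d[:,2])[:,None]
def proj(c,P):
    R=Rn.from_euler("xyz",c["attitude"]).as_matrix()
    r=R.T; t=-r@c["position"]
    return cv2.projectPoints(np.float64(P),cv2.Rodrigues(r)[0],t,K(c),c["dist_coeffs"])[0][:,0]
E
python3 - <<'E'
from h import *
t=get("top"); s=get("scene")
f=lambda l:np.float64(l)/3.7+[215,205]-0.36
C=onz(t,f([(85,40),(333,55),(315,332),(63,318)]),.012); print(C[:,:2].round(4))
back=(C[0]+C[1])/2; front=(C[3]+C[2])/2
print("len",np.linalg.norm(back-front),"wid",np.linalg.norm(C[0]-C[1]),np.linalg.norm(C[3]-C[2]))
e=back-front; yaw1=np.arctan2(e[1],e[0]); w=(C[0]+C[3]-C[1]-C[2]); yaw2=np.arctan2(-w[0],w[1]); print("yaw",yaw1,yaw2)
B=onz(t,f([(90,133),(247,140),(247,167),(90,160)]),.24); print("bar top",B[:,:2].round(4),B.mean(0))
yaw=(yaw1+yaw2)/2; R=np.array([[np.cos(yaw),-np.sin(yaw)],[np.sin(yaw),np.cos(yaw)]])
o=C.mean(0)[:2]-R@[-.034,0]; g=o+R@[-.022,0]; print("origin",o,"grip",g)
# scene: project predicted bar box corners
P=[list(g+R@[sx*.008,sy*.04])+[z] for z in(.24,.216) for sx in(-1,1) for sy in(-1,1)]
print("scene proj",proj(s,P).round(1).tolist()); print("crop",((proj(s,P)-[225,165])*[3.33,3.7]).round().tolist())
print("topcrop",((proj(t,P)-[215,205])*3.7).round().tolist())
# bystanders & bottle
for n,uv,z in(("timer",(338,247),.02),("dish",(326,295),.014),("beaker",(202,285),.054),("bottle",(263,277),.14)): print(n,onz(t,[uv],z)[0])
st=env.read_state(); print(st["t"])
E
```

```text
[[0.5852 0.1534]
 [0.573  0.0039]
 [0.4066 0.0182]
 [0.4184 0.1688]]
len 0.16725598425523222 wid 0.15000051351866006 0.15107453736626392
yaw -0.08854315750213951 -0.07994054231752715
bar top [[0.5162 0.1243]
 [0.511  0.0458]
 [0.4975 0.046 ]
 [0.5027 0.1245]] [0.50686613 0.08515877 0.24      ]
origin [0.52968304 0.0832194 ] grip [0.50776106 0.08507053]
scene proj [[299.8, 194.5], [271.6, 173.4], [306.5, 190.6], [278.2, 169.9], [299.9, 204.5], [272.1, 183.4], [306.5, 200.6], [278.7, 179.8]]
crop [[249.0, 109.0], [155.0, 31.0], [271.0, 95.0], [177.0, 18.0], [249.0, 146.0], [157.0, 68.0], [271.0, 132.0], [179.0, 55.0]]
topcrop [[246.0, 168.0], [86.0, 158.0], [248.0, 136.0], [89.0, 126.0], [248.0, 170.0], [92.0, 160.0], [250.0, 138.0], [94.0, 129.0]]
timer [ 0.50951589 -0.06881785  0.02      ]
dish [ 0.40400909 -0.03990172  0.014     ]
beaker [0.43290291 0.22659249 0.054     ]
bottle [0.44744923 0.08884866 0.14      ]
0.2
```

move_arm --pt "0 0 0 0 0 -1 85" --pt "0 0 0 -0.5 -0.44 -1 85" --pt "0 0 0 -1 -0.88 -0.5 85" --pt "0 0 0 -1 -0.88 0 85" --pt "0 0 0 -1 -0.88 0 85" --pt "0 0 0 -1 -0.88 0 85" --pt "0 0 0 -1 -0.88 0 85" --pt "0 0 0 -1 -0.88 0 85" --squeeze 40

```text
t: 1.2
eef_pos: [0.3384, 0.4101, 0.4671]
tcp_rot: [-3.141, -0.0, 2.764]
force: [1.0, 0.5, 0.5]
grip_width: 0.085
finger_force: 0.0
```

move_arm --pt "0 0 0 -1 -0.88 0 85" --pt "0 0 0 -1 -0.88 0 85" --pt "0 0 0 -1 -0.88 0 85" --pt "0 0 0 -1 -0.88 0 85" --pt "0 0 0 -1 -0.88 0 85" --pt "0 0 0 -1 -0.88 0 85" --pt "0 0 0 -1 -0.88 0 85" --pt "0 0 0 -1 -0.88 0 85"

```text
t: 2.2
eef_pos: [0.4593, 0.1728, 0.4672]
tcp_rot: [3.142, -0.0, 2.764]
force: [0.2, -0.0, 0.3]
grip_width: 0.0845
finger_force: 0.0
```

move_arm --pt "0 0 0 -1 -0.88 0 85" --pt "0 0 0 -1 -0.88 0 85" --pt "0 0 1 0 0 0 85" --pt "0 0 1 0 0 0 85" --pt "0 0 1 0 0 0 85" --pt "0 0 1 0 0 0 85" --pt "0 0 1 0 0 0 85" --pt "0 0 1 0 0 0 85"

```text
t: 3.2
eef_pos: [0.4892, 0.1145, 0.4671]
tcp_rot: [-3.141, -0.0, 2.132]
force: [-0.5, -0.1, 0.9]
grip_width: 0.085
finger_force: 0.0
```

move_arm --pt "0 0 1 0 0 0 85" --pt "0 0 1 0 0 0 85" --pt "0 0 1 0 0 0 85" --pt "0 0 1 0 0 0 85" --pt "0 0 1 0 0 0 85" --pt "0 0 1 0 0 0 85" --pt "0 0 0.2 0 0 0 85" --pt "0 0 0 0 0 0 85"

```text
t: 4.2
eef_pos: [0.4892, 0.1145, 0.4672]
tcp_rot: [-3.142, 0.0, 1.488]
force: [0.1, -0.8, 0.1]
grip_width: 0.0852
finger_force: 0.0
```

move_arm --pt "0 0 0 -0.6 0.4 0 85" --pt "0 0 0 -0.5 0.43 0 85" --pt "0 0 0 0 0 0 85" --pt "0 0 0 0 0 0.5 85" --pt "0 0 0 0 0 0.5 85" --pt "0 0 0 0 0 0.2 85" --pt "0 0 0 0 0 0 85" --pt "0 0 0 0 0 0 85"

```text
t: 5.2
eef_pos: [0.5077, 0.0855, 0.4375]
tcp_rot: [3.141, -0.0, 1.486]
force: [0.8, -0.3, 0.3]
grip_width: 0.0853
finger_force: 0.0
```

```bash
python3 - <<'E'
from h import *
o=[]
for n,(u,v) in(("scene",(285,170)),("top",(265,245))):
    c=get(n);i=c["image"][:,:,::-1]; cv2.imwrite(f"pics/{n}1.png",i)
    o.append(cv2.resize(i[v-90:v+90,u-65:u+65],None,fx=3,fy=3,interpolation=cv2.INTER_CUBIC))
cv2.imwrite("pics/c1.png",np.hstack(o))
E
```

```text
(no output)
```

View pics/c1.png

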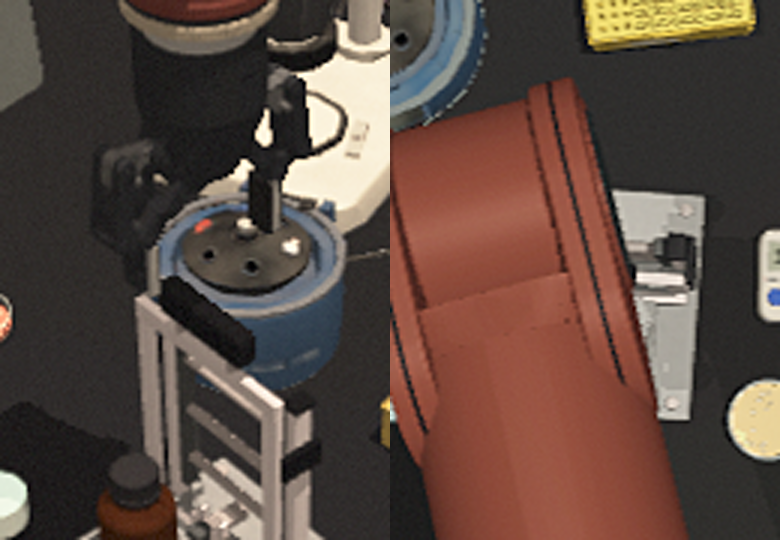

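The view shows the two fingers straddling the bar (crop about 208,320) from front and back, well centred. I will descend and close.

move_arm --pt "0 0 0 0 0 0.5 85" --pt "0 0 0 0 0 0.5 85" --pt "0 0 0 0 0 0.5 85" --pt "0 0 0 0 0 0.5 85" --pt "0 0 0 0 0 0 60" --pt "0 0 0 0 0 0 40" --pt "0 0 0 0 0 0 25" --pt "0 0 0 0 0 0 20" --squeeze 40

```text
t: 6.3
eef_pos: [0.5077, 0.0854, 0.3876]
tcp_rot: [3.141, -0.0, 1.486]
force: [-1.2, 0.3, -0.7]
grip_width: 0.0202
finger_force: 0.0
```

move_arm --pt "0 0 0 0 0 0 18" --pt "0 0 0 0 0 0 16" --pt "0 0 0 0 0 0 13" --pt "0 0 0 0 0 0 10" --pt "0 0 0 0 0 0 5" --pt "0 0 0 0 0 0 0" --pt "0 0 0 0 0 0 0" --pt "0 0 0 0 0 0 0"

```text
t: 7.3
eef_pos: [0.5074, 0.0854, 0.3875]
tcp_rot: [-3.141, -0.0, 1.486]
force: [-5.3, -0.4, 6.0]
grip_width: 0.0154
finger_force: 39.5
```

Gripped, with the bar 15 mm wide between the pads and TCP z = 0.3875 at carriage 0. I will raise to 0.110. That is past any possible middle-rung clearance (at most 0.107) and short of clearing the top rung (at least 0.119).

move_arm --pt "0 0 0 0 0 -0.2 0" --pt "0 0 0 0 0 -0.4 0" --pt "0 0 0 0 0 -0.6 0" --pt "0 0 0 0 0 -0.7 0" --pt "0 0 0 0 0 -0.7 0" --pt "0 0 0 0 0 -0.7 0" --pt "0 0 0 0 0 -0.5 0" --pt "0 0 0 0 0 -0.3 0"

```text
t: 8.3
eef_pos: [0.5073, 0.0854, 0.4909]
tcp_rot: [-3.141, -0.0, 1.486]
force: [-4.4, 1.8, -5.8]
grip_width: 0.0156
finger_force: 39.9
```

move_arm --pt "0 0 0 0 0 -0.2 0" --pt "0 0 0 0 0 -0.1 0" --pt "0 0 0 0 0 0 0" --pt "0 0 0 0 0 0 0" --pt "0 0 0 0 0 0 0" --pt "0 0 0 0 0 0 0" --pt "0 0 0 0 0 0 0" --pt "0 0 0 0 0 0 0"

```text
t: 9.3
eef_pos: [0.5074, 0.0854, 0.4979]
tcp_rot: [-3.141, -0.0, 1.486]
force: [-5.3, 2.6, -4.4]
grip_width: 0.0154
finger_force: 40.1
```

```bash
python3 - <<'E'
from h import *
c=get("scene"); i=c["image"][:,:,::-1].copy(); cv2.imwrite("pics/scene2.png",i); print(env.read_state()["force"],env.read_state()["eef_pos"])
yaw=-.084;R=Rn.from_euler("z",yaw).as_matrix(); o=np.array([.5293,.0833,0])
j=cv2.imread("pics/scene0.png")
S=4
def crop(im): return cv2.resize(im[165:285,245:345],None,fx=S,fy=S,interpolation=cv2.INTER_CUBIC)
a=crop(i);b=crop(j)
# nominal rung axis lines (red dots at ends)
for z in(.068,.113,.158):
    p=proj(c,[o+R@[0,y,z] for y in(-.045,.045)]); print(z,p.round(1).tolist())
    for q in p: cv2.circle(b,tuple(int(x) for x in (q-[245,165]+.5)*S),3,(0,0,255),-1)
cv2.imwrite("pics/c2.png",np.hstack([a,b]))
E
```

```text
[-5.12443829  1.19389996 -4.7250283 ] [0.50735466 0.0854766  0.49790742]
0.068 [[313.4, 254.4], [284.6, 230.9]]
0.113 [[313.5, 238.5], [283.9, 215.0]]
0.158 [[313.7, 221.7], [283.3, 198.3]]
```

View pics/c2.png

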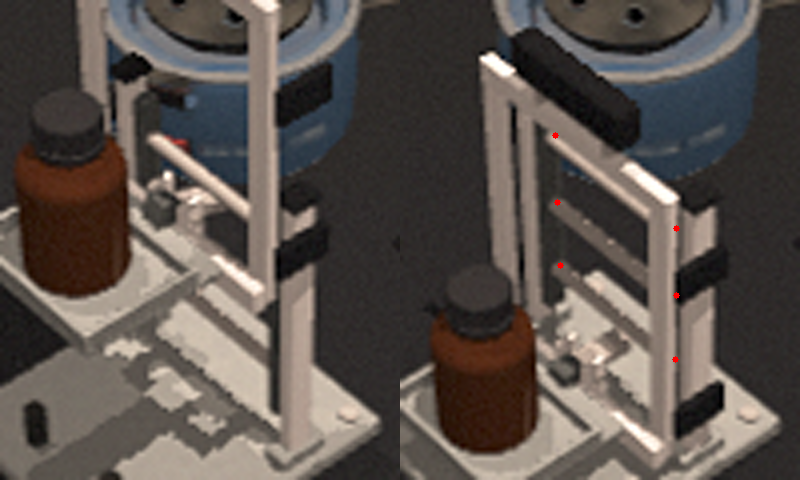

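The left crop shows the carriage up, the bottle upright on its shelf, and the pawl nose under the top rung. On the right, the rungs lie slightly below the nominal dots. I'll quantify that offset numerically.

```bash
python3 - <<'E'
from h import *
c=get("scene"); j=cv2.cvtColor(cv2.imread("pics/scene0.png"),cv2.COLOR_BGR2GRAY).astype(np.float32)
k=cv2.cvtColor(cv2.imread("pics/scene2.png"),cv2.COLOR_BGR2GRAY).astype(np.float32)
R=Rn.from_euler("z",-.084).as_matrix(); o=np.array([.5293,.0833,0])
def prof(im,z,ys):
    out=[]
    for dz in range(-16,17,2):
        p=proj(c,[o+R@[0,y,z+dz/1000] for y in ys]).astype(np.float32)
        out.append(int(cv2.remap(im,p[:,0],p[:,1],cv2.INTER_LINEAR).mean()))
    return out
print(list(range(-16,17,2)))
print("mid0",prof(j,.113,np.linspace(.035,-.01,20)));print("low0",prof(j,.068,np.linspace(.035,-.005,20)));print("top2",prof(k,.158,np.linspace(.03,-.01,20)))
E
```

```text
[-16, -14, -12, -10, -8, -6, -4, -2, 0, 2, 4, 6, 8, 10, 12, 14, 16]
mid0 [40, 43, 56, 76, 90, 95, 96, 96, 96, 93, 76, 56, 44, 41, 42, 42, 42]
low0 [171, 168, 150, 123, 102, 93, 92, 91, 98, 120, 142, 152, 151, 143, 136, 131, 121]
top2 [115, 111, 97, 97, 124, 160, 190, 210, 211, 174, 110, 65, 53, 53, 54, 54, 56]
```

Rung offset is about -3 mm, so the middle seat is at carriage ≈ 0.074 (TCP z ≈ 0.4615). I will lower to about 0.097, let the pawl swing level, then creep.

move_arm --pt "0 0 0 0 0 0.1 0" --pt "0 0 0 0 0 0.1 0" --pt "0 0 0 0 0 0.1 0" --pt "0 0 0 0 0 0.1 0" --pt "0 0 0 0 0 0.1 0" --pt "0 0 0 0 0 0 0" --pt "0 0 0 0 0 0 0" --pt "0 0 0 0 0 0 0"

```text
t: 10.4
eef_pos: [0.5074, 0.0855, 0.4851]
tcp_rot: [-3.141, 0.0, 1.486]
force: [-5.6, 2.0, -6.8]
grip_width: 0.0151
finger_force: 40.0
```

```bash
python3 - <<'E'
from h import *
c=get("scene"); i=c["image"][:,:,::-1]; cv2.imwrite("pics/c3.png",cv2.resize(i[185:285,245:345],None,fx=6,fy=6,interpolation=cv2.INTER_CUBIC))
E
```

```text
(no output)
```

View pics/c3.png

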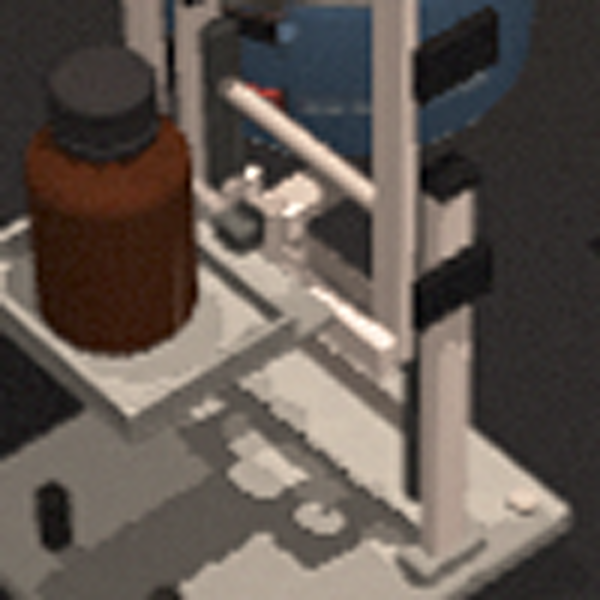

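The pawl looks level (crop about 300,195) and the bottle is upright. I will lower to about 0.084, then creep.

move_arm --pt "0 0 0 0 0 0.1 0" --pt "0 0 0 0 0 0.1 0" --pt "0 0 0 0 0 0.1 0" --pt "0 0 0 0 0 0.1 0" --pt "0 0 0 0 0 0.05 0" --pt "0 0 0 0 0 0.05 0" --pt "0 0 0 0 0 0 0" --pt "0 0 0 0 0 0 0"

```text
t: 11.45
eef_pos: [0.5074, 0.0855, 0.4726]
tcp_rot: [-3.141, 0.0, 1.486]
force: [-5.0, 1.7, -5.4]
grip_width: 0.0152
finger_force: 40.0
```

move_arm --pt "0 0 0 0 0 0.02 0" --pt "0 0 0 0 0 0.02 0" --pt "0 0 0 0 0 0.02 0" --pt "0 0 0 0 0 0.02 0" --pt "0 0 0 0 0 0 0" --pt "0 0 0 0 0 0 0" --pt "0 0 0 0 0 0 0" --pt "0 0 0 0 0 0 0"

```text
t: 12.45
eef_pos: [0.5074, 0.0855, 0.4707]
tcp_rot: [-3.141, 0.0, 1.486]
force: [-5.4, 1.9, -6.1]
grip_width: 0.0153
finger_force: 40.1
```

move_arm --pt "0 0 0 0 0 0.02 0" --pt "0 0 0 0 0 0.02 0" --pt "0 0 0 0 0 0.02 0" --pt "0 0 0 0 0 0.02 0" --pt "0 0 0 0 0 0 0" --pt "0 0 0 0 0 0 0" --pt "0 0 0 0 0 0 0" --pt "0 0 0 0 0 0 0"

```text
t: 13.45
eef_pos: [0.5074, 0.0855, 0.4687]
tcp_rot: [-3.141, 0.0, 1.486]
force: [-5.2, 1.5, -6.1]
grip_width: 0.0153
finger_force: 40.1
```

move_arm --pt "0 0 0 0 0 0.02 0" --pt "0 0 0 0 0 0.02 0" --pt "0 0 0 0 0 0.02 0" --pt "0 0 0 0 0 0 0" --pt "0 0 0 0 0 0 0" --pt "0 0 0 0 0 0 0" --pt "0 0 0 0 0 0 0" --pt "0 0 0 0 0 0 0"

```text
t: 14.45
eef_pos: [0.5074, 0.0855, 0.4672]
tcp_rot: [-3.141, 0.0, 1.486]
force: [-4.7, 2.8, -5.8]
grip_width: 0.0154
finger_force: 40.1
```

move_arm --pt "0 0 0 0 0 0.02 0" --pt "0 0 0 0 0 0.02 0" --pt "0 0 0 0 0 0.01 0" --pt "0 0 0 0 0 0 0" --pt "0 0 0 0 0 0 0" --pt "0 0 0 0 0 0 0" --pt "0 0 0 0 0 0 0" --pt "0 0 0 0 0 0 0"

```text
t: 15.45
eef_pos: [0.5074, 0.0855, 0.466]
tcp_rot: [-3.141, 0.0, 1.486]
force: [-5.1, 2.0, -5.6]
grip_width: 0.0155
finger_force: 40.1
```

move_arm --pt "0 0 0 0 0 0.02 0" --pt "0 0 0 0 0 0.02 0" --pt "0 0 0 0 0 0.01 0" --pt "0 0 0 0 0 0 0" --pt "0 0 0 0 0 0 0" --pt "0 0 0 0 0 0 0" --pt "0 0 0 0 0 0 0" --pt "0 0 0 0 0 0 0"

```text
t: 16.45
eef_pos: [0.5074, 0.0855, 0.4647]
tcp_rot: [-3.141, 0.0, 1.486]
force: [-5.1, 1.6, -5.2]
grip_width: 0.0153
finger_force: 40.1
```

move_arm --pt "0 0 0 0 0 0.02 0" --pt "0 0 0 0 0 0.02 0" --pt "0 0 0 0 0 0.01 0" --pt "0 0 0 0 0 0 0" --pt "0 0 0 0 0 0 0" --pt "0 0 0 0 0 0 0" --pt "0 0 0 0 0 0 0" --pt "0 0 0 0 0 0 0"

```text
t: 17.45
eef_pos: [0.5074, 0.0855, 0.4634]
tcp_rot: [-3.141, 0.0, 1.486]
force: [-5.5, 1.9, -5.2]
grip_width: 0.0153
finger_force: 40.1
```

move_arm --pt "0 0 0 0 0 0.02 0" --pt "0 0 0 0 0 0.02 0" --pt "0 0 0 0 0 0.01 0" --pt "0 0 0 0 0 0 0" --pt "0 0 0 0 0 0 0" --pt "0 0 0 0 0 0 0" --pt "0 0 0 0 0 0 0" --pt "0 0 0 0 0 0 0"

```text
t: 18.45
eef_pos: [0.5074, 0.0854, 0.4622]
tcp_rot: [-3.141, 0.0, 1.486]
force: [-4.8, 1.2, -4.3]
grip_width: 0.0152
finger_force: 40.1
```

move_arm --pt "0 0 0 0 0 0.02 0" --pt "0 0 0 0 0 0.02 0" --pt "0 0 0 0 0 0 0" --pt "0 0 0 0 0 0 0" --pt "0 0 0 0 0 0 0" --pt "0 0 0 0 0 0 0" --pt "0 0 0 0 0 0 0" --pt "0 0 0 0 0 0 0"

```text
t: 19.45
eef_pos: [0.5074, 0.0854, 0.4612]
tcp_rot: [-3.141, 0.0, 1.486]
force: [-5.7, 1.5, -5.3]
grip_width: 0.0154
finger_force: 40.1
```

move_arm --pt "0 0 0 0 0 0.02 0" --pt "0 0 0 0 0 0.02 0" --pt "0 0 0 0 0 0.01 0" --pt "0 0 0 0 0 0 0" --pt "0 0 0 0 0 0 0" --pt "0 0 0 0 0 0 0" --pt "0 0 0 0 0 0 0" --pt "0 0 0 0 0 0 0"

```text
t: 20.45
eef_pos: [0.5074, 0.0854, 0.4603]
tcp_rot: [-3.141, -0.0, 1.486]
force: [-6.5, 1.3, -1.7]
grip_width: 0.0155
finger_force: 40.5
```

Contact is felt at z 0.4603 (carriage ≈ 0.073, as predicted). A hair more to shift all the weight onto the pawl.

move_arm --pt "0 0 0 0 0 0.01 0" --pt "0 0 0 0 0 0.005 0" --pt "0 0 0 0 0 0 0" --pt "0 0 0 0 0 0 0" --pt "0 0 0 0 0 0 0" --pt "0 0 0 0 0 0 0" --pt "0 0 0 0 0 0 0" --pt "0 0 0 0 0 0 0"

```text
t: 21.45
eef_pos: [0.5074, 0.0854, 0.4602]
tcp_rot: [-3.141, -0.0, 1.486]
force: [-8.0, 1.1, 0.6]
grip_width: 0.0153
finger_force: 40.8
```

```bash
python3 - <<'E'
from h import *
print(env.read_state()["force"])
c=get("scene"); i=c["image"][:,:,::-1]; cv2.imwrite("pics/c4.png",cv2.resize(i[185:285,245:345],None,fx=6,fy=6,interpolation=cv2.INTER_CUBIC))
E
```

```text
[-7.99771205  1.0861766   0.63527816]
```

View pics/c4.png

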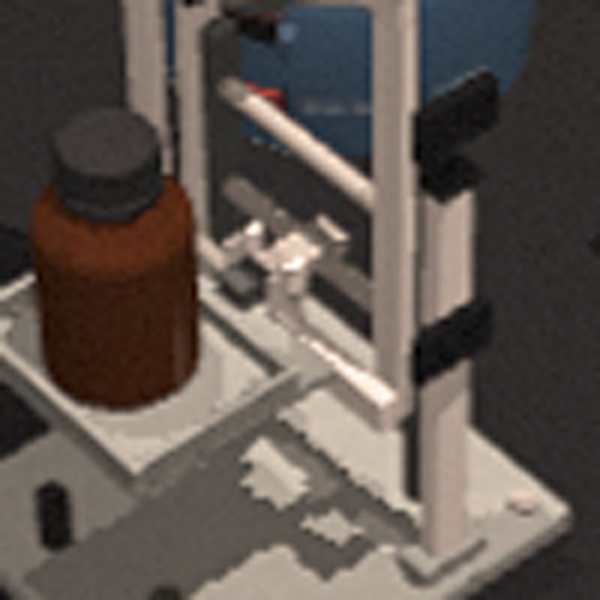

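The pawl's nose lies level over the middle rung (crop about 325,240) and the bottle is upright. I will release slowly and then retreat straight up.

move_arm --pt "0 0 0 0 0 0 16" --pt "0 0 0 0 0 0 18" --pt "0 0 0 0 0 0 22" --pt "0 0 0 0 0 0 30" --pt "0 0 0 0 0 0 45" --pt "0 0 0 0 0 0 60" --pt "0 0 0 0 0 0 60" --pt "0 0 0 0 0 0 60" --squeeze 20

```text
t: 22.5
eef_pos: [0.5076, 0.0854, 0.4591]
tcp_rot: [3.142, -0.0, 1.486]
force: [0.1, -0.8, 0.6]
grip_width: 0.0602
finger_force: 0.0
```

move_arm --pt "0 0 0 0 0 -0.2 60" --pt "0 0 0 0 0 -0.5 60" --pt "0 0 0 0 0 -0.5 60" --pt "0 0 0 0 0 -0.6 60" --pt "0 0 0 0 0 -0.6 60" --pt "0 0 0 0 0 -0.3 60" --pt "0 0 0 0 0 0 60" --pt "0 0 0 0 0 0 60"

```text
t: 23.5
eef_pos: [0.5076, 0.0854, 0.5261]
tcp_rot: [-3.141, 0.0, 1.486]
force: [-0.1, -0.5, -0.5]
grip_width: 0.0604
finger_force: 0.0
```

```bash
python3 - <<'E'
from h import *
c=get("scene"); i=c["image"][:,:,::-1]; cv2.imwrite("pics/c5.png",cv2.resize(i[125:325,215:395],None,fx=3,fy=3,interpolation=cv2.INTER_CUBIC))
E
```

```text
(no output)
```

View pics/c5.png

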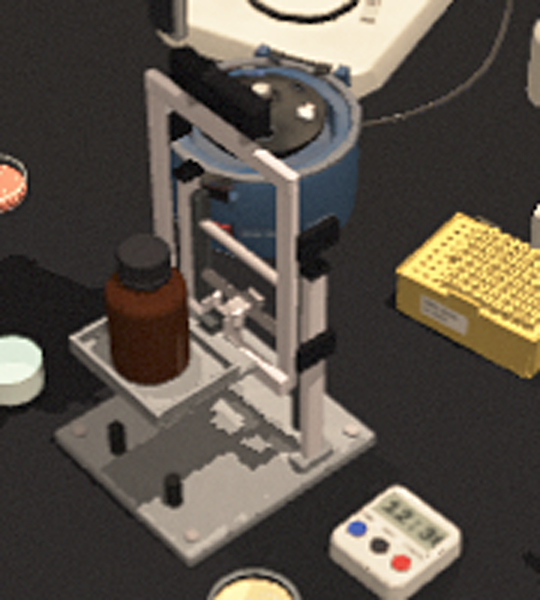

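The carriage hangs on the middle rung (pawl about 240,305) with the bottle upright, the gripper clear and the bystanders in place.

```bash
python3 -c "
from plant import env
print(env.sign_off())"
```

```text
the job is handed in; nothing more can be done
None
```

I handed the job in at about 23.6 s: the pawl sits level on the middle rung (carriage about 0.073 m, seat felt by force), the bottle is upright, the gripper is clear and the bystanders look unmoved; the sign-off returned no verdict.

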